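# Tip washed end covers flat, pack and clamp the transit box

## Robot

A 6-joint arm with a two-finger parallel gripper is mounted at the origin on the work surface. World frame = base frame: x ahead of the robot, y to its left, z up, the work surface at z = 0. Lengths are in m, angles in degrees, forces in N, time in s.
With the tool pointing down it reaches from about 0.4 to 0.825 m from the base axis. Payload 7 kg.
Tool frame: the origin (TCP) lies at the very end of the fingers, on their centre line; the grasp point (between the pads) lies 19 mm behind it; z points along the fingers, y is the line along which they close (so a half turn about z gives the same grasp; the last joint's range is limited). The gripper opens to 88 mm and grips with 3 to 60 N. Pads are 19 mm wide; open, the fingers measure 130 mm over their backs; the gripper's body (78 mm by 193 mm) begins 47 mm behind the grasp point.
Start: joints at [-56.201, 20.546, 0.682, 0, -70.136, -16.507], TCP at [0.201, -0.644, 0.227] pointing down, gripper open.
Joint ranges: [-176.03, 176.03], [-82.01, 121.73], [-58.28, 71.71], [-173.87, 95.51], [-174.79, -0.11], [-173.66, 173.66]. Speed limits (degrees/s): [136.94, 136.94, 172.46, 180, 180, 180].

## Interface

Orientations are given as [roll, pitch, yaw] about the fixed x, y, z axes, in that order (R = Rz(yaw) Ry(pitch) Rx(roll)).
In Python, from workcell import sensors, read_camera, get_calibration, order, look_for, cut_out gives the robot as it stands. The module is installed in compiled form; this text tells all that it offers.
- The arm moves only by the tool play_rows, never from a script. Its argument "motion" is a list of rows, each a list of 2 entries, a list of its own where there are three numbers: the shift along the world's x, y, z in mm, then the turn, a rotation vector about the world's x, y, z in rad. In form: [[[tx, ty, tz], [wx, wy, wz]], ...]. A call has 1 to 10 rows; each row is the pose to reach, as a shift and turn from the pose commanded when the call began; what a row does not reach only later rows make up. A row lasts 1/10 s, in which the tool goes at most 50 mm and 8.59 degrees, less where a joint would pass 70% of its speed; a pose out of reach is approached as far as the arm can. A call with a gripper value outside its range is refused whole. "fingers" is the finger opening in mm, from 0 to 87.6, set as the call begins (left out, the last holds). The fingers move at their own pace and stop on an object; the grip force is fixed at half the most. Time passes only in rows, so rows that repeat a pose let the fingers close. It gives the time, the measured TCP pose, the force, the opening and the grip force at its end, in the units of the state.
- sensors.get_state(): the state, without advancing time (a new reading comes with each control period).
- read_camera(name): name is "side" or "top" or "wrist"; returns the picture (400x640x3 uint8, red, green, blue); there is no depth.
- get_calibration(name): a dict with "fx", "fy", "cx", "cy" (pixels), "origin" and "orientation" of the camera in the world. Camera axes: x right, y up, looking along -z (the intrinsics and any distortion apply to the point x, -y, -z); pixel columns grow to the right and rows downward; lengths in m; the calibration is good to about 2 mm. A picture is of the moment at which its call begins: read the wrist's pose just before it. get_calibration takes no time and is no camera call; for the wrist camera it gives the pose at the moment of the call.
- order.close_job(): hands the job in; it is judged then, once.
Trained networks look in the newest picture that a camera, given by its name, has taken for a name from the list of things; names that differ only in an ending like _2 or _b are one class to them, and where a whole thing is asked for, a point or a joint stands for the part that bears it (a point fixed in the world has none). Each returns a list of dicts, best first, with "score" (0 to 1); they miss things now and then, are a little off and sometimes report something else, mostly with a low value. They report only what shows in the picture. A call takes as long as a camera call. They do not tell look-alikes from the thing itself.
- look_for(name, camera): "box" ([left, top, right, bottom] in pixels, round what is visible of it).
- cut_out(name, camera): "pixels" (400x640 bool, what is visible of it) and "box" ([left, top, right, bottom] in pixels, round what is visible of it).
The state is a dict: "clock": time; "joint_pos": joint angles; "dq": joint speeds; "joint_efforts": joint torques, N m; "position": TCP position; "tcp_rot": TCP orientation; "wrist_force": force on the tool from outside, world axes, zero at the start; "ft_torque": the same for the moment, N m; "opening": opening from 0.0 (shut) to 1.0 (fully open); "grasp_force": force on a finger pad.
Only numpy, scipy, OpenCV 4.12 (cv2) and the standard library are available. Lean on these libraries where they do the work, as an engineer would, in place of code of your own. Each camera call takes 0.05 s, during which the arm holds its last target. There are 200 camera calls.

## Task

The end covers were stood on edge on the bench to drain. First tip every one over onto its flange with a light push (do not grip a standing one), so that all of them lie flat on the bench with the hub up; then pack them all in the plywood box, lying flat on its floor side by side, hub up. Put the lid on the box fully home, swing the red clamp all the way over it, and leave the jar and the wrench alone.

Things in the scene. Friction and masses are not known exactly. Their poses are not given: they have to be found in the camera images.
- cover0: aluminium end cover, 0.2 kg: flange 70 x 70 x 15 mm, hub 24 mm diameter, 22 mm high on one face. Origin: centre of the flange's plain back; z along the hub (flange 0-15, hub 15-37 mm), x, y along flange edges. Starts on edge, hub level, 35 mm up, facing about the robot; tips back (hub up) past 14 deg, onto its hub past 10. Push high on the flange, above the hub; pushed at the hub it slides. None = absent
- cover1: aluminium end cover, 0.2 kg: flange 70 x 70 x 15 mm, hub 24 mm diameter, 22 mm high on one face. Origin: centre of the flange's plain back; z along the hub (flange 0-15, hub 15-37 mm), x, y along flange edges. Starts on edge, hub level, 35 mm up, facing about the robot; tips back (hub up) past 14 deg, onto its hub past 10. Push high on the flange, above the hub; pushed at the hub it slides. None = absent
- cover2: aluminium end cover, 0.2 kg: flange 70 x 70 x 15 mm, hub 24 mm diameter, 22 mm high on one face. Origin: centre of the flange's plain back; z along the hub (flange 0-15, hub 15-37 mm), x, y along flange edges. Starts on edge, hub level, 35 mm up, facing about the robot; tips back (hub up) past 14 deg, onto its hub past 10. Push high on the flange, above the hub; pushed at the hub it slides. None = absent
- box: plywood box fixed to the bench, open on top: outside 266 (x) x 106 (y) x 65 mm high, walls and floor 8 mm, inside 250 x 90 mm: room for three covers in a row along x (say at x = -82, 0, +82 mm, y = 0). Origin: centre of its underside, x along its length, z up. A bracket on its +y side carries the clamp, at x = -75 mm
- lid: loose plywood lid 266 x 106 mm, 0.22 kg, on the bench. Below, a slab 242 x 82 x 8 mm drops inside the box walls with 4 mm play a side; then a 6 mm board (z 8-14 mm); on top in the middle a dark bar handle 60 mm along x, 18 mm wide, z 14-46 mm. Origin: centre of the slab's underside; x along its length. Fully home, it is 57 mm above the box's origin; either way round is right
- clamp (a joint): red swing clamp at the box's side on an upright axis; stays where left (friction 0.06 N m). 0 to -0.35: parked, arm along the box's -x, clear of the lid; the value grows anticlockwise seen from above; 1.571 is the stop: arm over the lid, along the box's -y. Arm 46 mm long from the axis, 8 mm thick, 3 mm above a lid that is home
- clamp_grip (a point): on the clamp's axis (box x = -75, y = +73 mm), 98 mm above the bench, in its upright red grip bar: 42 mm long in line with the arm, 12 mm thick; the bar's top is 12 mm above this point, its foot (on the arm) 16 mm below. x of this frame points opposite to the arm
- jar: white jar, 64 mm diameter, 100 mm high, green cap: bystander; origin: centre of its underside
- wrench: steel wrench, 190 mm long, lying on the bench: bystander; origin under its middle
Not all that is in view belongs to the job. Leave any purple look-alike of the cover0 alone.

How it is judged:
By the outcome, as a careful person would: the job done as asked, in the order asked, and still so for the second after the job is handed in, with the robot touching nothing.
Of cover0, cover1, cover2 only 2 to 3 are there at a start; the rules pass over those that are not, and their reading is None.
At some moment in a run one of lid may be knocked a few centimetres aside while the robot is not near it.
Once in a run the grip may slacken for a moment while it holds something.
It also fails if it takes over 210 s, if anything falls off the work surface, if the arm or the gripper's body presses on something with over 40 N, if the wrist force passes 120 N, or if a joint passes its speed limit or range.

## Working session

There is one attempt and no reset: what is moved stays moved. The work goes in short steps, Python scripts to look and compute and a tool call to move; the robot and the scene stay as the last step left them, time stands still between calls to the robot, and variables do not carry over. Pictures are saved under pics/ and viewed, at most 14 in all, crops included, and the job is handed in when it is done.

Besides the shell and the picture viewer there is one more tool, called after "Emit:" as name(argument=value, ...) on one line, values as JSON. play_rows: Moves the arm, as the interface text tells. Its arguments: {"type":"object","properties":{"motion":{"type":"array","items":{"type":"array"}},"fingers":{"type":"number"}},"required":["motion"]}

```bash
ls; mkdir -p pics; cat > h.py <<'E'
import numpy as np, cv2
from scipy.spatial.transform import Rotation as R
from workcell import sensors, read_camera, get_calibration, order, look_for, cut_out
def snap(c,n=None):
    k=get_calibration(c); im=read_camera(c)
    if n: cv2.imwrite(f'pics/{n}.png',im[:,:,::-1])
    return im,k
def rot(k):
    o=np.array(k['orientation'],float)
    return o if o.shape==(3,3) else R.from_euler('xyz',o,degrees=True).as_matrix()
def w(k,u,v,z):
    "pixel -> world at height z"
    d=rot(k)@np.array([(u-k['cx'])/k['fx'],-(v-k['cy'])/k['fy'],-1]); o=np.array(k['origin'])
    return o+d*(z-o[2])/d[2]
def px(k,p):
    q=rot(k).T@(np.array(p)-np.array(k['origin'])); return np.array([k['cx']+k['fx']*q[0]/-q[2],k['cy']-k['fy']*q[1]/-q[2]])
E
python3 - <<'E'
from h import *
s=sensors.get_state();print(s)
for c in('top','side','wrist'):
    im,k=snap(c,c+'0');print(c,k)
E
```

```text
pics
{'clock': 0.0, 'joint_pos': array([-5.62017859e+01,  2.05912799e+01,  6.35793351e-01, -1.88615671e-02,
       -7.01331055e+01, -1.65095431e+01]), 'dq': array([-0.00994307,  0.00277759, -0.02603586, -0.07496621, -0.00370641,
       -0.01304608]), 'joint_efforts': array([-1.25665880e-03, -5.82719100e+01,  2.93058980e+01,  6.99707687e+00,
        7.01944882e-03, -2.02169063e-04]), 'position': array([ 0.20047339, -0.64407011,  0.22564371]), 'tcp_rot': array([ 1.79910021e+02, -8.17775035e-03, -1.62717746e+02]), 'wrist_force': array([-0.47457726,  0.03865238,  0.09437446]), 'ft_torque': array([-0.03255106, -0.01768863,  0.04042128]), 'grasp_force': 0.0, 'opening': 1.0010035093111411}
top {'fx': 459.4913160306613, 'fy': 459.4913160306613, 'cx': 325.46498201098603, 'cy': 199.86003236729312, 'origin': array([ 0.46447888, -0.01416275,  1.09603673]), 'orientation': array([  6.19779414,   0.48091951, -88.49907854])}
side {'fx': 447.3835716440962, 'fy': 447.3835716440962, 'cx': 316.9946475333789, 'cy': 204.2991356831261, 'origin': array([0.48341007, 0.76806312, 0.64295401]), 'orientation': array([  54.37146318,    0.87992201, -172.14227169])}
wrist {'fx': 335.9446458457128, 'fy': 335.9446458457128, 'cx': 321.28991076089596, 'cy': 197.19665270253412, 'origin': array([ 0.13483974, -0.66515112,  0.38410905]), 'orientation': array([-14.71472888,  -0.19581346, 107.30609917])}
```

View pics/top0.png

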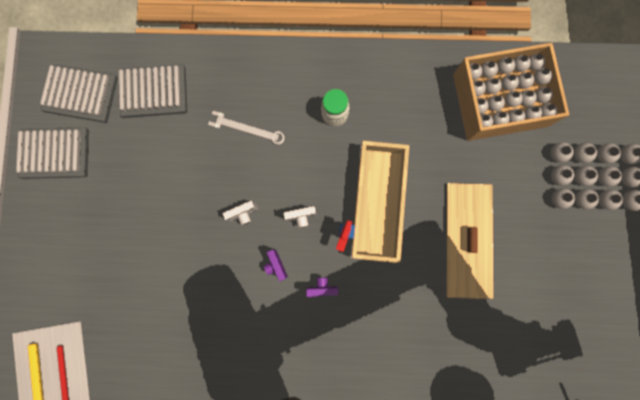

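View pics/side0.png

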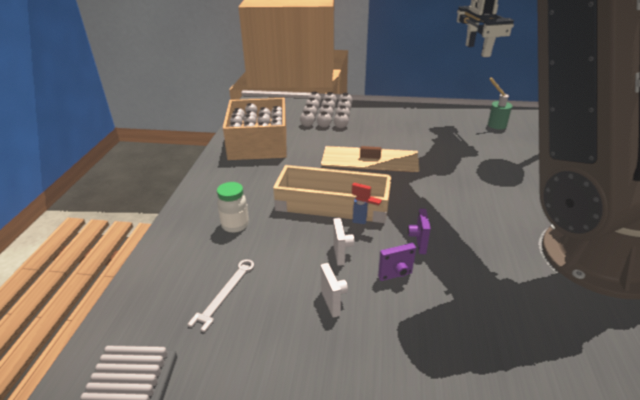

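The top view shows two white covers standing at (238,211) and (299,215) with hubs facing the robot. The box is at (382,202), the red clamp at (346,236), the lid at (470,240), and two purple decoys at (276,264) and (321,288). The side view agrees. I'll fit models to the masks.

```bash
cat >> h.py <<'E'
from scipy.optimize import minimize
def cube(x0,x1,y0,y1,z0,z1): return np.array([[x,y,z] for x in(x0,x1) for y in(y0,y1) for z in(z0,z1)])/1e3
a=np.linspace(0,2*np.pi,24)[:-1]
def cyl(r,z0,z1): return np.array([[r*np.cos(t),r*np.sin(t),z] for t in a for z in(z0,z1)])/1e3
COVER=[cube(-35,35,-35,35,0,15),cyl(12,15,37)]
LID=[cube(-121,121,-41,41,0,8),cube(-133,133,-53,53,8,14),cube(-30,30,-9,9,14,46)]
BOX=[cube(-133,133,-53,53,0,65)]
def render(k,parts,T):
    m=np.zeros((1600,2560),np.uint8)
    for P in parts:
        W=P@T[0].T+T[1]; q=(W-np.array(k['origin']))@rot(k)
        uv=np.c_[k['cx']+k['fx']*q[:,0]/-q[:,2],k['cy']-k['fy']*q[:,1]/-q[:,2]]
        cv2.fillConvexPoly(m,cv2.convexHull(((uv+.5)*4).round().astype(np.int32)),255)
    return cv2.resize(m,(640,400),interpolation=cv2.INTER_AREA)/255.
def standing(p): # yaw = direction of hub, world deg
    c,s=np.cos(np.radians(p[2])),np.sin(np.radians(p[2]))
    z=np.array([c,s,0]);y=np.array([0,0,1.]);return np.c_[np.cross(y,z),y,z],np.array([p[0],p[1],.035])
def flat(z): return lambda p:(R.from_euler('z',p[2],degrees=True).as_matrix(),np.array([p[0],p[1],z]))
def fit(views,parts,pose,p0):
    bl=lambda m:cv2.GaussianBlur(m.astype(float),(0,0),1.5)
    V=[(k,bl(m)) for k,m in views]
    def cost(p): return sum(np.sum((bl(render(k,parts,pose(p)))-m)**2)/m.sum() for k,m in V)
    best=None
    for st in(1,.4):
        p0=best.x if best is not None else np.array(p0,float)
        s=[p0]+[p0+d*st for d in np.diag([.02,.02,15])]
        best=minimize(cost,p0,method='Nelder-Mead',options=dict(initial_simplex=s,xatol=1e-4,fatol=1e-5,maxiter=150))
    return best.x,best.fun
E
cat > a.py <<'E'
from h import *
K={};M={}
for c in('top','side'):
    im,k=snap(c);K[c]=k
    for n in('cover0','lid','box','jar','wrench','clamp'):
        M[c,n]=cut_out(n,c)
        print(c,n,[(round(d['score'],2),np.round(d['box']).tolist(),im[d['pixels']].mean(0).round().tolist()) for d in M[c,n]])
import pickle;pickle.dump((K,M),open('m.pkl','wb'))
E
python3 a.py
```

```text
top cover0 [(0.81, [285.0, 205.0, 315.0, 230.0], [215.0, 203.0, 189.0]), (0.81, [222.0, 200.0, 258.0, 223.0], [198.0, 186.0, 172.0]), (0.7, [264.0, 251.0, 287.0, 283.0], [127.0, 70.0, 134.0]), (0.57, [308.0, 278.0, 337.0, 296.0], [111.0, 62.0, 117.0])]
top lid []
top box []
top jar [(0.79, [320.0, 88.0, 349.0, 130.0], [101.0, 162.0, 100.0])]
top wrench [(0.88, [206.0, 109.0, 283.0, 144.0], [205.0, 188.0, 171.0])]
top clamp [(0.69, [339.0, 218.0, 352.0, 253.0], [194.0, 54.0, 49.0])]
side cover0 [(0.81, [319.0, 264.0, 345.0, 318.0], [167.0, 159.0, 156.0]), (0.79, [376.0, 244.0, 415.0, 278.0], [103.0, 68.0, 111.0]), (0.61, [334.0, 218.0, 353.0, 265.0], [173.0, 165.0, 160.0]), (0.6, [407.0, 208.0, 426.0, 252.0], [99.0, 64.0, 108.0])]
side lid [(0.8, [320.0, 146.0, 417.0, 173.0], [186.0, 163.0, 126.0])]
side box [(0.72, [272.0, 165.0, 390.0, 227.0], [148.0, 121.0, 97.0])]
side jar [(0.8, [219.0, 178.0, 246.0, 233.0], [133.0, 151.0, 122.0])]
side wrench [(0.76, [189.0, 262.0, 254.0, 333.0], [212.0, 200.0, 193.0])]
side clamp [(0.79, [351.0, 186.0, 379.0, 205.0], [148.0, 69.0, 62.0])]
```

```bash
cat > b.py <<'E'
from h import *
import pickle
K,M=pickle.load(open('m.pkl','rb'))
def wh(d): 
    r=d['box']; return (r[0]+r[2])/2,(r[1]+r[3])/2
t=[d for d in M['top','cover0']]; s=[d for d in M['side','cover0']]
for ti,si,y in((1,0,180),(0,2,180),(2,1,90),(3,3,0)):
    p0=list(w(K['top'],*wh(t[ti]),.04)[:2])+[y]
    ps=px(K['side'],[*p0[:2],.035]); 
    x,f=fit([(K['top'],t[ti]['pixels']),(K['side'],s[si]['pixels'])],COVER,standing,p0)
    print('cover',wh(t[ti]),wh(s[si]),ps.round(),x.round(4),round(f,3))
im,k=snap('top')
hsv=cv2.cvtColor(im,cv2.COLOR_RGB2HSV)
wood=((hsv[...,0]>8)&(hsv[...,0]<30)&(hsv[...,1]>60)&(hsv[...,2]>90)).astype(np.uint8)
wood=cv2.morphologyEx(wood,cv2.MORPH_CLOSE,np.ones((3,3)))
for nm,(u,v),parts,z in(('box',(382,202),BOX,0),('lid',(470,240),LID,0)):
    n,L,S,C=cv2.connectedComponentsWithStats(wood)
    lab=L[v-15:v+15,u-10:u+10]; lab=np.bincount(lab[lab>0]).argmax()
    m=(L==lab).astype(np.uint8); c,_=cv2.findContours(m,cv2.RETR_EXTERNAL,cv2.CHAIN_APPROX_NONE); m=cv2.drawContours(m,c,-1,1,-1)
    x,f=fit([(k,m)],parts,flat(z),list(w(k,u,v,.03)[:2])+[0]); print(nm,S[lab],x.round(4),round(f,3))
g=M['top','jar'][0];print('jar',w(k,335,101,.1)); print('wrench',w(k,*wh(M['top','wrench'][0]),0))
g=M['top','clamp'][0];print('clamp',w(k,*wh(g),.1))
E
python3 b.py
```

```text
cover (240.0, 211.55) (332.1, 290.9) [331. 290.] [5.561000e-01 1.970000e-01 2.044413e+02] 0.021
cover (299.95, 217.2) (343.45, 241.55) [343. 242.] [5.548000e-01 5.770000e-02 1.935728e+02] 0.026
cover (275.35, 266.9) (395.85, 260.95) [399. 263.] [4.309000e-01 9.690000e-02 1.145236e+02] 0.013
cover (322.55, 287.1) (416.4, 230.25) [418. 230.] [3.6560e-01 4.0000e-04 3.3736e+00] 0.015
box [ 351  140   59  123 5942] [ 0.5786 -0.1282 -3.8675] 0.006
lid [ 446  182   48  118 5315] [ 0.4978 -0.343  -0.3429] 0.002
jar [ 0.79483476 -0.01843623  0.1       ]
wrench [0.75899999 0.20034706 0.        ]
clamp [ 0.49666543 -0.04806519  0.1       ]
```

Emit:
play_rows(motion=[[[50,60,0],[0,0,0]],[[100,110,0],[0,0,0]],[[150,160,0],[0,0,0]],[[200,210,0],[0,0,-0.03]],[[230,250,0],[0,0,-0.065]],[[250,295,0],[0,0,-0.065]],[[270,340,0],[0,0,-0.065]],[[290,385,0],[0,0,-0.065]],[[310,430,0],[0,0,-0.065]],[[310,430,0],[0,0,-0.065]]], fingers=0)

```text
clock: 1.9
position: [0.4958, -0.2431, 0.2269]
tcp_rot: [-180.0, 0.0, -166.4]
wrist_force: [0.4, -0.1, 0.2]
opening: 0.149
grasp_force: 0.0
```

Emit:
play_rows(motion=[[[5,45,0],[0,0,0]],[[5,90,0],[0,0,0]],[[5,135,0],[0,0,0]],[[5,180,0],[0,0,0]],[[5,215,0],[0,0,0]],[[5,240,0],[0,0,0]],[[5,260,0],[0,0,0]],[[5,260,0],[0,0,0]],[[5,260,0],[0,0,0]]])

```text
clock: 2.8
position: [0.5001, 0.0153, 0.2267]
tcp_rot: [-180.0, 0.0, -166.4]
wrist_force: [0.4, 0.0, 0.0]
opening: 0.003
grasp_force: 0.0
```

Emit:
play_rows(motion=[[[13,32,-40],[0,0,0]],[[13,32,-80],[0,0,0]],[[13,32,-120],[0,0,0]],[[13,32,-150],[0,0,0]],[[13,32,-165],[0,0,0]],[[13,32,-165],[0,0,0]],[[13,32,-165],[0,0,0]]])

```text
clock: 3.5
position: [0.5134, 0.0463, 0.0619]
tcp_rot: [-180.0, -0.0, -166.5]
wrist_force: [0.2, 0.2, -0.3]
opening: 0.005
grasp_force: 0.0
```

```bash
python3 - <<'E'
from h import *
im,k=snap('side')
cv2.imwrite('pics/s1.png',cv2.resize(im[130:330,240:500,::-1],None,fx=3,fy=3))
E
```

```text
(no output)
```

View pics/s1.png

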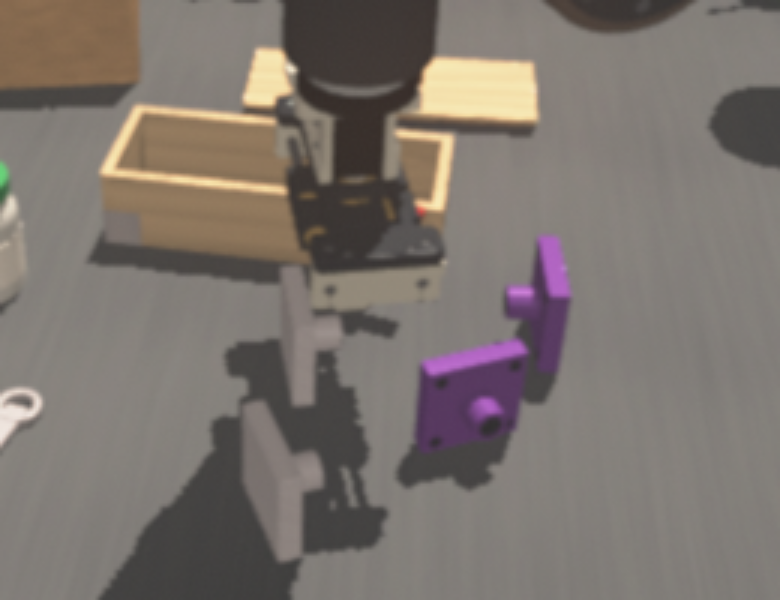

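The closed fingers are clear behind the near cover, above its hub. I'll push gently.

Emit:
play_rows(motion=[[[5,1,0],[0,0,0]],[[10,2,0],[0,0,0]],[[14,3,0],[0,0,0]],[[18,4,0],[0,0,0]],[[22,5,0],[0,0,0]],[[26,6,0],[0,0,0]],[[30,7,0],[0,0,0]],[[34,8,0],[0,0,0]],[[38,9,0],[0,0,0]],[[40,10,0],[0,0,0]]])

```text
clock: 4.55
position: [0.5535, 0.0571, 0.0615]
tcp_rot: [-180.0, 0.0, -166.4]
wrist_force: [0.2, 0.2, 0.2]
opening: 0.005
grasp_force: 0.0
```

Emit:
play_rows(motion=[[[2,0,0],[0,0,0]],[[2,0,0],[0,0,0]],[[2,0,0],[0,0,0]]])

```text
clock: 4.85
position: [0.555, 0.0569, 0.0615]
tcp_rot: [180.0, -0.0, -166.4]
wrist_force: [-0.2, 0.0, -0.7]
opening: -0.0
grasp_force: 0.0
```

```bash
python3 - <<'E'
from h import *
im,k=snap('side')
cv2.imwrite('pics/s2.png',cv2.resize(im[180:330,240:450,::-1],None,fx=2,fy=2))
E
```

```text
(no output)
```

View pics/s2.png

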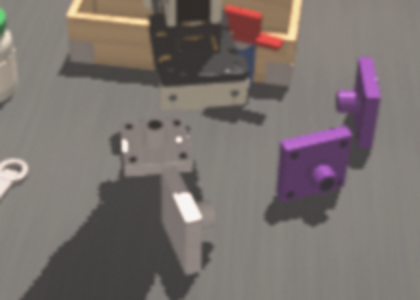

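The first cover now lies flat with its hub up. Next is the second one.

Emit:
play_rows(motion=[[[-15,0,40],[0,0,0]],[[-35,10,70],[0,0,0.06]],[[-38,50,70],[0,0,0.12]],[[-38,90,70],[0,0,0.189]],[[-38,123,60],[0,0,0.189]],[[-38,123,30],[0,0,0.189]],[[-38,123,1],[0,0,0.189]],[[-38,123,1],[0,0,0.189]],[[-38,123,1],[0,0,0.189]]])

```text
clock: 5.8
position: [0.5171, 0.1798, 0.0628]
tcp_rot: [-180.0, -0.1, -155.6]
wrist_force: [-0.0, 0.6, 0.6]
opening: 0.004
grasp_force: 0.0
```

Emit:
play_rows(motion=[[[5,2,0],[0,0,0]],[[9,4,0],[0,0,0]],[[13,6,0],[0,0,0]],[[17,8,0],[0,0,0]],[[21,10,0],[0,0,0]],[[25,11,0],[0,0,0]],[[29,13,0],[0,0,0]],[[33,15,0],[0,0,0]],[[36,16,0],[0,0,0]],[[39,17,0],[0,0,0]]])

```text
clock: 6.8
position: [0.5563, 0.1971, 0.0625]
tcp_rot: [-180.0, -0.0, -155.6]
wrist_force: [-0.2, -0.2, -0.4]
opening: 0.004
grasp_force: 0.0
```

Emit:
play_rows(motion=[[[0,0,0],[0,0,0]],[[-10,0,40],[0,0,0]],[[-30,-10,80],[0,0,0]],[[-60,-40,120],[0,0,0]],[[-90,-80,150],[0,0,0]],[[-90,-120,160],[0,0,0]],[[-90,-160,160],[0,0,0]],[[-90,-160,160],[0,0,0]]], fingers=87)

```text
clock: 7.6
position: [0.4652, 0.0335, 0.2239]
tcp_rot: [180.0, 0.1, -155.8]
wrist_force: [0.3, 0.2, -0.4]
opening: 0.67
grasp_force: 0.0
```

```bash
cat > c.py <<'E'
from h import *
import pickle
K={};M={}
for c in('top','side'):
    im,k=snap(c,c+'3');K[c]=k
    M[c]=[d for d in cut_out('cover0',c)]
    for d in M[c]: print(c,round(d['score'],2),np.round(d['box']).tolist(),im[d['pixels']].mean(0).round().tolist())
pickle.dump((K,M),open('m2.pkl','wb'))
E
python3 c.py; python3 -c "
from h import *
print(sensors.get_state()['position'])"
```

```text
top 0.8 [219.0, 178.0, 252.0, 211.0] [177.0, 165.0, 153.0]
top 0.8 [308.0, 278.0, 339.0, 297.0] [132.0, 74.0, 137.0]
top 0.6 [282.0, 179.0, 315.0, 211.0] [213.0, 201.0, 186.0]
side 0.94 [285.0, 284.0, 329.0, 326.0] [168.0, 159.0, 154.0]
side 0.93 [303.0, 239.0, 335.0, 269.0] [197.0, 188.0, 183.0]
side 0.79 [376.0, 244.0, 414.0, 279.0] [98.0, 64.0, 106.0]
side 0.64 [406.0, 209.0, 428.0, 252.0] [106.0, 69.0, 114.0]
[0.46609362 0.03730245 0.22242331]
```

View pics/top3.png

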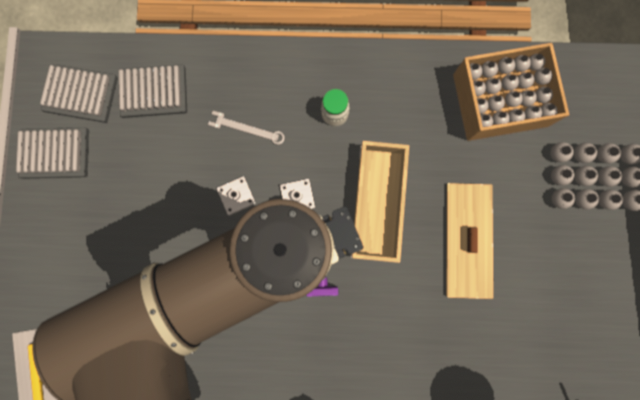

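Both covers lie flat with hubs up, at (236,194) and (298,194) in the top view. No third cover is in view.

```bash
cat > d.py <<'E'
from h import *
import pickle
K,M=pickle.load(open('m2.pkl','rb'))
for ti,si,y in((2,1,13.6),(0,0,24)):
    r=M['top'][ti]['box'];p0=list(w(K['top'],(r[0]+r[2])/2,(r[1]+r[3])/2,.012)[:2])+[y]
    for vs in ([('top',ti),('side',si)],[('top',ti)],[('side',si)]):
        x,f=fit([(K[c],M[c][i]['pixels']) for c,i in vs],COVER,flat(0),p0); print(len(vs),vs[0],x.round(4),round(f,3))
E
python3 d.py
```

```text
2 ('top', 2) [ 0.5929  0.0657 13.3449] 0.309
1 ('top', 2) [ 0.5964  0.0647 15.6754] 0.275
1 ('side', 1) [ 0.5908  0.0657 12.7351] 0.002
2 ('top', 0) [ 0.589   0.2124 26.4655] 0.014
1 ('top', 0) [ 0.5892  0.2126 25.8724] 0.009
1 ('side', 0) [ 0.5887  0.2117 26.3943] 0.002
```

Emit:
play_rows(motion=[[[40,10,-20],[0,0,-0.07]],[[85,20,-40],[0,0,-0.14]],[[118,26,-70],[0,0,-0.202]],[[125,28,-100],[0,0,-0.202]],[[125,28,-130],[0,0,-0.202]],[[125,28,-140],[0,0,-0.202]],[[125,28,-140],[0,0,-0.202]]], fingers=50)

```text
clock: 8.5
position: [0.59, 0.0654, 0.0807]
tcp_rot: [-180.0, -0.2, -167.1]
wrist_force: [1.1, -0.4, -0.1]
opening: 0.571
grasp_force: 0.0
```

```bash
python3 - <<'E'
from h import *
s=sensors.get_state();print(s['position'],s['tcp_rot'],s['opening'])
im,k=snap('wrist','w1')
for d in cut_out('cover0','wrist'):
    r=d['box'];print(d['score'],r,im[d['pixels']].mean(0))
print(px(k,[.591,.0657,.037]),px(k,s['position']))
E
```

```text
[0.58997577 0.06541259 0.08065289] [-179.9517824    -0.23632496 -167.10976906] 0.5710844514136286
0.74 [274.4, 159.7, 374.7, 259.0] [183.01929192 175.2988128  168.65730337]
0.72 [431.8, 0.2, 519.8, 33.3] [84.10714286 40.95989011 93.63351648]
0.55 [463.4, 194.1, 569.7, 238.8] [185.88701031 175.45402062 166.7971134 ]
0.38 [26.8, 0.5, 149.2, 72.4] [132.53585781  33.0942813   28.86877898]
[321.45303591 223.27210896] [321.48515192 249.22301004]
```

View pics/w1.png

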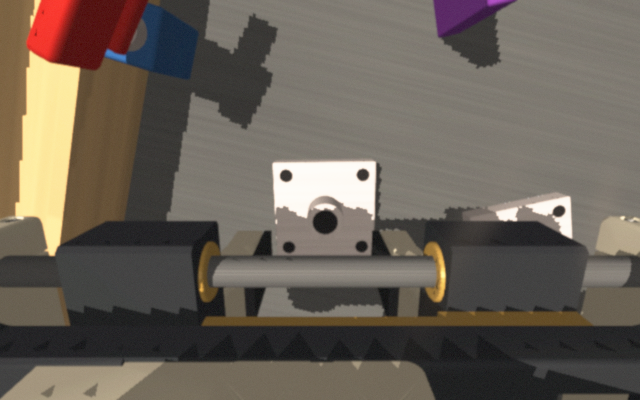

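The wrist view shows the hub at (325,221), centred between the fingers, and the flange is square to the tool. Descending to grip.

Emit:
play_rows(motion=[[[1,1,-25],[0,0,0]],[[1,1,-50],[0,0,0]],[[1,1,-62],[0,0,0]],[[1,1,-62],[0,0,0]]])

```text
clock: 9.0
position: [0.5918, 0.066, 0.0205]
tcp_rot: [-180.0, -0.0, -167.2]
wrist_force: [0.3, 0.7, 0.9]
opening: 0.566
grasp_force: 0.0
```

Emit:
play_rows(motion=[[[0,0,0],[0,0,0]],[[0,0,0],[0,0,0]],[[0,0,0],[0,0,0]],[[0,0,0],[0,0,0]],[[0,0,0],[0,0,0]],[[0,0,0],[0,0,0]]], fingers=0)

```text
clock: 9.6
position: [0.5927, 0.0664, 0.0215]
tcp_rot: [180.0, 0.1, -167.2]
wrist_force: [-2.1, 2.4, 6.7]
opening: 0.261
grasp_force: 30.0
```

Emit:
play_rows(motion=[[[0,0,25],[0,0,0]],[[0,0,55],[0,0,0]],[[0,0,85],[0,0,0]],[[5,-15,90],[0,0,0]],[[15,-40,90],[0,0,-0.07]],[[30,-70,90],[0,0,-0.14]],[[40,-100,90],[0,0,-0.2]],[[50,-130,90],[0,0,-0.25]],[[60,-160,90],[0,0,-0.291]],[[65,-185,90],[0,0,-0.291]]])

```text
clock: 10.6
position: [0.6569, -0.1212, 0.1092]
tcp_rot: [-180.0, -0.1, 176.0]
wrist_force: [-0.9, 0.2, -2.5]
opening: 0.265
grasp_force: 30.0
```

Emit:
play_rows(motion=[[[2,-12,0],[0,0,0]],[[3,-15,0],[0,0,0]],[[3,-15,0],[0,0,0]]])

```text
clock: 10.9
position: [0.6596, -0.1342, 0.1099]
tcp_rot: [180.0, -0.1, 176.1]
wrist_force: [-0.3, 0.5, -1.1]
opening: 0.26
grasp_force: 30.0
```

```bash
cat > e.py <<'E'
from h import *
import sys
s=sensors.get_state();print(s['position'],s['tcp_rot'],s['opening'],s['grasp_force'])
im,k=snap('wrist',sys.argv[1])
E
python3 e.py w2
```

```text
[ 0.65961406 -0.13416172  0.10989054] [ 1.79993441e+02 -5.97855600e-02  1.76105365e+02] 0.2601776090044202 29.997706711292267
```

View pics/w2.png

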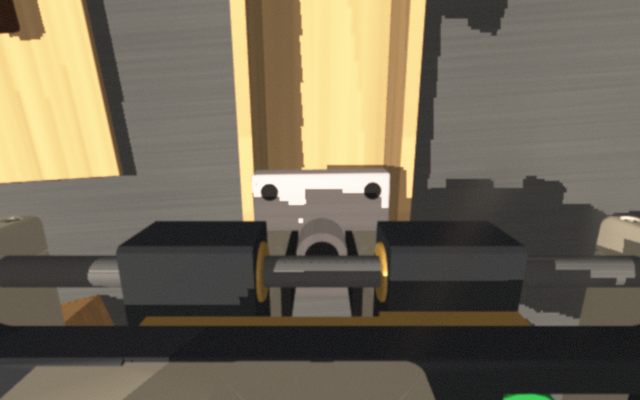

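```bash
python3 - <<'E'
from h import *
k=get_calibration('wrist'); im=cv2.imread('pics/w2.png').astype(int)
for v in (60,100,140):
    print(v,[(u,im[v,u,2],im[v,u,0]) for u in list(range(228,256,2))+list(range(406,434,2))])
for v in (60,100,140):
    for u in np.array([[233,426],[236,421],[239,419]])[[60,100,140].index(v)]:
        p=w(k,u,v,.065);d=R.from_euler('z',3.87,degrees=True).apply(p-[.5786,-.1282,0]);print(v,u,p.round(4),d.round(4))
E
```

```text
60 [(228, np.int64(121), np.int64(107)), (230, np.int64(122), np.int64(109)), (232, np.int64(155), np.int64(118)), (234, np.int64(250), np.int64(151)), (236, np.int64(252), np.int64(154)), (238, np.int64(252), np.int64(157)), (240, np.int64(252), np.int64(153)), (242, np.int64(252), np.int64(154)), (244, np.int64(252), np.int64(153)), (246, np.int64(251), np.int64(149)), (248, np.int64(157), np.int64(82)), (250, np.int64(98), np.int64(54)), (252, np.int64(102), np.int64(56)), (254, np.int64(99), np.int64(52)), (406, np.int64(209), np.int64(107)), (408, np.int64(251), np.int64(150)), (410, np.int64(251), np.int64(153)), (412, np.int64(251), np.int64(152)), (414, np.int64(252), np.int64(153)), (416, np.int64(251), np.int64(153)), (418, np.int64(251), np.int64(150)), (420, np.int64(240), np.int64(134)), (422, np.int64(91), np.int64(63)), (424, np.int64(53), np.int64(49)), (426, np.int64(54), np.int64(49)), (428, np.int64(55), np.int64(52)), (430, np.int64(55), np.int64(53)), (432, np.int64(56), np.int64(51))]
100 [(228, np.int64(128), np.int64(114)), (230, np.int64(126), np.int64(114)),
[... 1620 characters left out ...]
np.int64(251), np.int64(151)), (416, np.int64(126), np.int64(74)), (418, np.int64(55), np.int64(52)), (420, np.int64(56), np.int64(53)), (422, np.int64(58), np.int64(53)), (424, np.int64(55), np.int64(51)), (426, np.int64(57), np.int64(54)), (428, np.int64(56), np.int64(53)), (430, np.int64(82), np.int64(74)), (432, np.int64(116), np.int64(105))]
60 233 [ 0.5609 -0.1772  0.065 ] [-0.0144 -0.0501  0.065 ]
60 426 [ 0.5682 -0.0682  0.065 ] [-0.0145  0.0591  0.065 ]
100 236 [ 0.5826 -0.1784  0.065 ] [ 0.0074 -0.0498  0.065 ]
100 421 [ 0.5898 -0.0709  0.065 ] [0.0073 0.0579 0.065 ]
140 239 [ 0.6056 -0.1796  0.065 ] [ 0.0304 -0.0495  0.065 ]
140 419 [ 0.6128 -0.0719  0.065 ] [0.0304 0.0585 0.065 ]
```

The box centre sits about 3 mm further in +y than the top fit said. I'll correct for that and lower the cover.

Emit:
play_rows(motion=[[[-1,4,0],[0,0,0.005]],[[-1,4,-20],[0,0,0.005]],[[-1,4,-40],[0,0,0.005]],[[-1,4,-55],[0,0,0.005]],[[-1,4,-68],[0,0,0.005]],[[-1,4,-75],[0,0,0.005]],[[-1,4,-79],[0,0,0.005]],[[-1,4,-79],[0,0,0.005]]])

```text
clock: 11.75
position: [0.6591, -0.13, 0.0313]
tcp_rot: [-180.0, -0.0, 176.4]
wrist_force: [-0.4, -0.5, -0.8]
opening: 0.262
grasp_force: 30.0
```

Emit:
play_rows(motion=[[[0,0,0],[0,0,0]],[[0,0,0],[0,0,0]],[[0,0,0],[0,0,0]],[[0,0,0],[0,0,0]]], fingers=36)

```text
clock: 12.15
position: [0.6595, -0.1301, 0.0322]
tcp_rot: [180.0, 0.1, 176.4]
wrist_force: [-0.3, -0.5, -0.2]
opening: 0.409
grasp_force: 0.0
```

Emit:
play_rows(motion=[[[0,0,20],[0,0,0]],[[0,0,50],[0,0,0]],[[0,0,90],[0,0,0]],[[-20,40,100],[0,0,0.1]],[[-40,80,100],[0,0,0.2]],[[-50,120,100],[0,0,0.3]],[[-60,160,100],[0,0,0.4]],[[-65,200,100],[0,0,0.5]],[[-70,250,100],[0,0,0.525]],[[-70,290,100],[0,0,0.525]]])

```text
clock: 13.15
position: [0.5885, 0.1623, 0.1323]
tcp_rot: [180.0, 0.1, -153.4]
wrist_force: [0.4, 0.3, 0.4]
opening: 0.41
grasp_force: 0.0
```

Emit:
play_rows(motion=[[[0,30,-20],[0,0,-0.005]],[[0,50,-40],[0,0,-0.005]],[[0,50,-60],[0,0,-0.005]],[[0,50,-80],[0,0,-0.005]],[[0,50,-100],[0,0,-0.005]],[[0,50,-111],[0,0,-0.005]],[[0,50,-111],[0,0,-0.005]],[[0,50,-111],[0,0,-0.005]]], fingers=50)

```text
clock: 13.95
position: [0.5895, 0.2101, 0.0211]
tcp_rot: [-180.0, 0.0, -153.8]
wrist_force: [1.3, 0.4, 0.7]
opening: 0.566
grasp_force: 0.0
```

Emit:
play_rows(motion=[[[0,0,0],[0,0,0]],[[0,0,0],[0,0,0]],[[0,0,0],[0,0,0]],[[0,0,0],[0,0,0]],[[0,0,0],[0,0,0]],[[0,0,0],[0,0,0]]], fingers=0)

```text
clock: 14.55
position: [0.5895, 0.2106, 0.0213]
tcp_rot: [180.0, 0.1, -153.8]
wrist_force: [-1.6, 2.8, 7.0]
opening: 0.265
grasp_force: 30.0
```

Emit:
play_rows(motion=[[[0,0,25],[0,0,0]],[[0,0,55],[0,0,0]],[[0,0,85],[0,0,0]],[[10,-25,90],[0,0,-0.08]],[[20,-60,90],[0,0,-0.16]],[[35,-100,90],[0,0,-0.26]],[[45,-140,90],[0,0,-0.36]],[[50,-180,90],[0,0,-0.46]],[[50,-220,90],[0,0,-0.52]],[[50,-260,90],[0,0,-0.52]]])

```text
clock: 15.55
position: [0.6382, -0.0519, 0.1096]
tcp_rot: [-180.0, -0.1, 176.3]
wrist_force: [0.5, -0.2, -1.9]
opening: 0.262
grasp_force: 30.0
```

Emit:
play_rows(motion=[[[0,-35,0],[0,0,0]],[[-15,-65,0],[0,0,0]],[[-35,-76,0],[0,0,0]],[[-55,-76,0],[0,0,0]],[[-59,-76,0],[0,0,0]],[[-59,-76,0],[0,0,0]]])

```text
clock: 16.15
position: [0.5792, -0.1262, 0.1104]
tcp_rot: [-180.0, -0.0, 176.4]
wrist_force: [1.1, 0.8, -1.3]
opening: 0.262
grasp_force: 30.0
```

```bash
python3 e.py w3
```

```text
[ 0.57923899 -0.12624913  0.11037293] [-1.79996039e+02 -4.62003607e-02  1.76413988e+02] 0.262321867050247 29.99666690826416
```

View pics/w3.png

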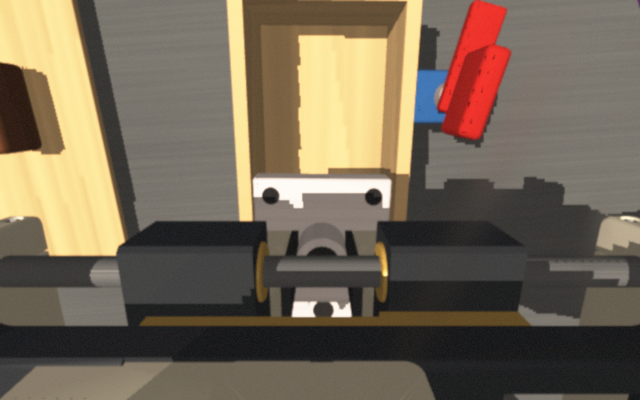

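Emit:
play_rows(motion=[[[0,0,-10],[0,0,0]],[[0,0,-25],[0,0,0]],[[0,0,-42],[0,0,0]],[[0,0,-57],[0,0,0]],[[0,0,-68],[0,0,0]],[[0,0,-76],[0,0,0]],[[0,0,-80],[0,0,0]],[[0,0,-80],[0,0,0]]])

```text
clock: 17.0
position: [0.5802, -0.126, 0.0303]
tcp_rot: [-180.0, -0.0, 176.5]
wrist_force: [-0.4, 0.6, -2.5]
opening: 0.258
grasp_force: 30.0
```

Emit:
play_rows(motion=[[[0,0,0],[0,0,0]],[[0,0,0],[0,0,0]],[[0,0,0],[0,0,0]],[[0,0,0],[0,0,0]]], fingers=36)

```text
clock: 17.4
position: [0.5805, -0.126, 0.0311]
tcp_rot: [180.0, 0.1, 176.4]
wrist_force: [0.8, -0.1, 0.2]
opening: 0.41
grasp_force: 0.0
```

Emit:
play_rows(motion=[[[0,0,20],[0,0,0]],[[0,0,50],[0,0,0]],[[0,0,90],[0,0,0]],[[0,0,130],[0,0,0]],[[-10,0,170],[0,0,0]],[[-30,-30,190],[0,0,0]],[[-60,-70,190],[0,0,0]],[[-80,-110,190],[0,0,0]],[[-80,-120,190],[0,0,0]],[[-80,-120,190],[0,0,0]]])

```text
clock: 18.4
position: [0.4996, -0.2475, 0.221]
tcp_rot: [-180.0, 0.0, 176.3]
wrist_force: [-0.9, 0.7, -0.4]
opening: 0.412
grasp_force: 0.0
```

```bash
cat > f.py <<'E'
from h import *
s=sensors.get_state();print(s['position'],s['tcp_rot'],s['opening'])
for c in('top','side'):
    im,k=snap(c,c+'4'); hsv=cv2.cvtColor(im,cv2.COLOR_RGB2HSV)
    for n in('lid','cover0'):
        for d in cut_out(n,c):
            r=d['box'];print(c,n,round(d['score'],2),np.round(r))
            if n=='lid' and d['score']>.5: print(fit([(k,d['pixels'])],LID,flat(0),list(w(k,(r[0]+r[2])/2,(r[1]+r[3])/2,.01)[:2])+[0]))
im=np.hstack([cv2.imread('pics/top4.png')[100:330,200:520],cv2.imread('pics/side4.png')[120:350,200:480]])
cv2.imwrite('pics/ts4.png',cv2.resize(im,(800,int(800*im.shape[0]/im.shape[1]))))
E
python3 f.py
```

```text
[ 0.49959413 -0.24746097  0.22096821] [-1.79991084e+02  4.77949044e-02  1.76287771e+02] 0.411648540974367
top lid 0.61 [446. 258. 496. 296.]
(array([ 0.43074438, -0.33644883,  8.92905521]), np.float64(1.7506106127148804))
top cover0 0.49 [313. 288. 316. 296.]
side lid 0.8 [321. 145. 418. 171.]
(array([ 0.49777778, -0.34275973, -0.2312047 ]), np.float64(0.006825221516725731))
side cover0 0.88 [408. 208. 427. 253.]
side cover0 0.78 [380. 244. 412. 279.]
side cover0 0.41 [291. 183. 317. 190.]
```

View pics/ts4.png

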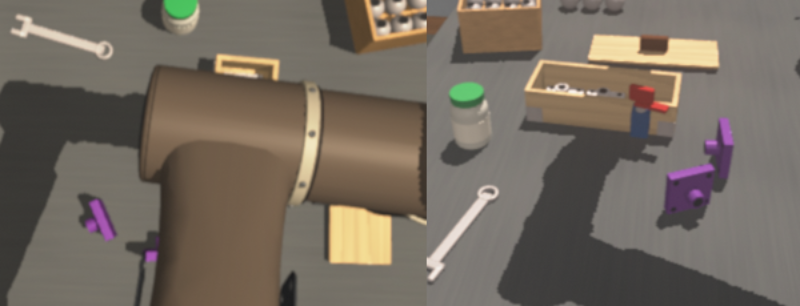

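Both covers are in the box. The side fit puts the lid, not yet knocked, at (0.498, -0.343). I'll move over its handle.

Emit:
play_rows(motion=[[[0,-40,0],[0,0,0.03]],[[0,-80,-10],[0,0,0.06]],[[-2,-95,-40],[0,0,0.06]],[[-2,-95,-80],[0,0,0.06]],[[-2,-95,-110],[0,0,0.06]],[[-2,-95,-120],[0,0,0.06]],[[-2,-95,-120],[0,0,0.06]]], fingers=50)

```text
clock: 19.4
position: [0.4977, -0.3403, 0.0993]
tcp_rot: [180.0, -0.2, 179.9]
wrist_force: [0.2, 0.8, 0.6]
opening: 0.573
grasp_force: 0.0
```

```bash
python3 e.py w4; python3 -c "
from h import *
k=get_calibration('wrist');print(px(k,[.498,-.343,.046]),px(k,[.365,-.395,.014]),px(k,[.365,-.290,.014]))"
```

```text
[ 0.49773181 -0.34030969  0.09930602] [ 1.79956314e+02 -1.69038978e-01  1.79926970e+02] 0.5726772581723103 0.0
[318.26005026 214.89696113] [238.93042966   7.16605491] [398.591832     7.12825007]
```

View pics/w4.png

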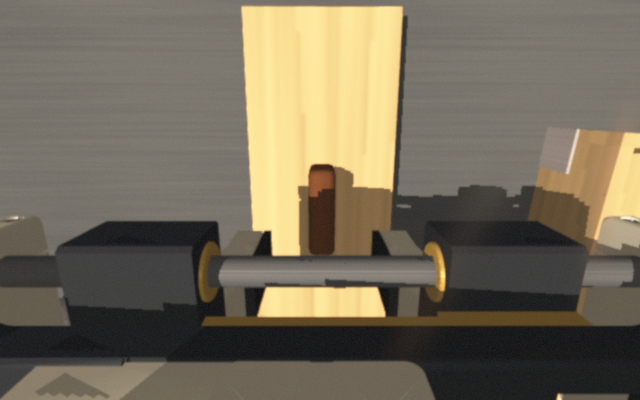

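The handle is at (322,208), centred between the fingers, and the lid is square. Descending to grip it.

Emit:
play_rows(motion=[[[0,0,-25],[0,0,0]],[[0,0,-50],[0,0,0]],[[0,0,-70],[0,0,0]],[[0,0,-79],[0,0,0]],[[0,0,-79],[0,0,0]]])

```text
clock: 19.95
position: [0.4986, -0.3409, 0.022]
tcp_rot: [-180.0, 0.0, 179.9]
wrist_force: [0.2, 0.4, -0.1]
opening: 0.565
grasp_force: 0.0
```

Emit:
play_rows(motion=[[[0,0,0],[0,0,0]],[[0,0,0],[0,0,0]],[[0,0,0],[0,0,0]],[[0,0,0],[0,0,0]],[[0,0,0],[0,0,0]],[[0,0,0],[0,0,0]]], fingers=0)

```text
clock: 20.55
position: [0.4983, -0.341, 0.0221]
tcp_rot: [-180.0, 0.0, 179.9]
wrist_force: [-0.6, 2.3, 4.7]
opening: 0.199
grasp_force: 30.0
```

```bash
python3 - <<'E'
from h import *
s=sensors.get_state();k=dict(get_calibration('wrist'))
Rt=R.from_euler('xyz',s['tcp_rot'],degrees=True).as_matrix()
Rc=Rt.T@rot(k); tc=Rt.T@(k['origin']-s['position'])
im=cv2.imread('pics/w3.png').astype(int)
for u in(280,320,360): print(u,im[0:16,u,2].tolist())
for v in (30,60,90): print(v,im[v,222:250,2].tolist(),im[v,400:428,2].tolist())
R3=R.from_euler('xyz',[-179.996,-.046,176.414],degrees=True).as_matrix()
k['orientation']=R3@Rc; k['origin']=np.array([.57924,-.12625,.11037])+R3@tc
for u,v in((320,3),(320,8),(230,30),(420,30)): print(u,v,w(k,u,v,.065))
np.savez('k3.npz',o=k['origin'],r=k['orientation'])
E
```

```text
280 [96, 92, 95, 95, 98, 100, 102, 105, 105, 101, 99, 102, 100, 95, 99, 98]
320 [126, 105, 100, 98, 101, 99, 102, 102, 104, 103, 104, 101, 100, 96, 95, 96]
360 [161, 119, 104, 101, 101, 99, 103, 103, 101, 101, 101, 100, 101, 98, 95, 97]
30 [127, 126, 127, 129, 129, 145, 215, 251, 254, 254, 254, 254, 254, 254, 254, 254, 254, 254, 254, 253, 249, 208, 128, 98, 94, 95, 95, 91] [172, 172, 170, 176, 192, 232, 251, 253, 253, 253, 253, 253, 253, 253, 253, 253, 253, 253, 252, 244, 169, 81, 60, 57, 53, 59, 54, 58]
60 [122, 125, 126, 124, 125, 126, 127, 155, 224, 252, 254, 254, 254, 254, 254, 254, 254, 253, 254, 254, 253, 253, 243, 164, 101, 94, 93, 92] [172, 174, 190, 229, 251, 253, 253, 253, 253, 253, 253, 253, 253, 253, 253, 253, 252, 243, 159, 70, 57, 56, 58, 54, 52, 54, 56, 52]
90 [127, 127, 128, 126, 127, 125, 124, 126, 132, 176, 235, 252, 253, 253, 253, 253, 253, 253, 253, 253, 253, 253, 253, 247, 191, 119, 96, 94] [185, 226, 250, 253, 253, 253, 253, 253, 253, 253, 253, 253, 253, 253, 251, 233, 138, 69, 67, 65, 68, 68, 68, 69, 67, 67, 67, 65]
320 3 [ 0.45465489 -0.11938485  0.065     ]
320 8 [ 0.457104   -0.11953982  0.065     ]
230 30 [ 0.46499548 -0.17005307  0.065     ]
420 30 [ 0.47151105 -0.06482818  0.065     ]
```

Emit:
play_rows(motion=[[[0,0,25],[0,0,0]],[[0,0,55],[0,0,0]],[[0,0,85],[0,0,0]],[[10,20,90],[0,0,-0.02]],[[20,50,90],[0,0,-0.057]],[[35,85,90],[0,0,-0.057]],[[50,125,90],[0,0,-0.057]],[[65,165,90],[0,0,-0.057]],[[75,200,90],[0,0,-0.057]],[[80,216,90],[0,0,-0.057]]])

```text
clock: 21.55
position: [0.5785, -0.1224, 0.1111]
tcp_rot: [180.0, -0.0, 176.7]
wrist_force: [0.2, -0.6, -2.9]
opening: 0.204
grasp_force: 30.0
```

Emit:
play_rows(motion=[[[0,0,0],[0,0,0]],[[0,0,-10],[0,0,0]],[[0,0,-15],[0,0,0]],[[0,0,-15],[0,0,0]]])

```text
clock: 21.95
position: [0.5767, -0.1261, 0.095]
tcp_rot: [-180.0, -0.2, 176.5]
wrist_force: [0.4, -0.3, -2.6]
opening: 0.201
grasp_force: 30.0
```

```bash
python3 - <<'E'
from h import *
s=sensors.get_state();print(s['position'],s['tcp_rot'],s['opening'],s['grasp_force'])
im,k=snap('side'); im2,_=snap('wrist')
a=cv2.resize(im[130:250,240:420,::-1],(600,400)); b=cv2.resize(im2[:130,180:480,::-1],(450,195)); 
c=np.zeros((600,600,3),np.uint8);c[:400]=a;c[400:595,:450]=b;cv2.imwrite('pics/h5.png',c)
E
```

```text
[ 0.57666176 -0.12607447  0.0949743 ] [-1.79986965e+02 -1.61495295e-01  1.76511705e+02] 0.20100349723060823 29.998496174812317
```

View pics/h5.png

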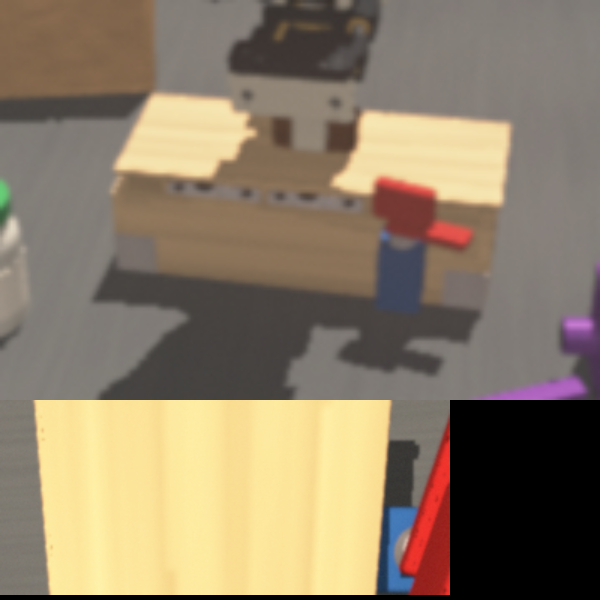

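The lid hovers in line over the box. Lowering it slowly.

Emit:
play_rows(motion=[[[1,1,0],[0,0,0]],[[1,1,-4],[0,0,0]],[[1,1,-8],[0,0,0]],[[1,1,-11],[0,0,0]],[[1,1,-13],[0,0,0]],[[1,1,-14],[0,0,0]],[[1,1,-15],[0,0,0]],[[1,1,-15],[0,0,0]]])

```text
clock: 22.85
position: [0.5791, -0.124, 0.0815]
tcp_rot: [-180.0, -0.0, 176.6]
wrist_force: [-0.2, 0.0, -1.3]
opening: 0.202
grasp_force: 30.0
```

Emit:
play_rows(motion=[[[0,0,-1],[0,0,0]],[[0,0,-2],[0,0,0]],[[0,0,-3],[0,0,0]],[[0,0,-3],[0,0,0]],[[0,0,-3],[0,0,0]]])

```text
clock: 23.35
position: [0.5792, -0.124, 0.079]
tcp_rot: [-180.0, 0.0, 176.6]
wrist_force: [-1.8, 1.5, 4.3]
opening: 0.207
grasp_force: 30.0
```

The lid is home: TCP at 0.079 m with a contact force. I'll release and go over the clamp.

Emit:
play_rows(motion=[[[0,0,0],[0,0,0]],[[0,0,0],[0,0,0]],[[0,0,0],[0,0,0]],[[0,0,0],[0,0,0]],[[0,0,25],[0,0,0]],[[0,0,60],[0,0,0]],[[-10,10,90],[0,0,0]],[[-40,40,100],[0,0,0]],[[-71,77,100],[0,0,0]],[[-71,77,100],[0,0,0]]], fingers=40)

```text
clock: 24.35
position: [0.5053, -0.0445, 0.1793]
tcp_rot: [179.9, 0.0, 176.7]
wrist_force: [0.5, -0.9, -0.7]
opening: 0.46
grasp_force: 0.0
```

Emit:
play_rows(motion=[[[0,0,0],[0,0,0]],[[0,0,0],[0,0,0]]])

```text
clock: 24.55
position: [0.5086, -0.0471, 0.1787]
tcp_rot: [-180.0, 0.0, 176.6]
wrist_force: [0.3, 0.4, 0.2]
opening: 0.456
grasp_force: 0.0
```

```bash
cat > g.py <<'E'
from h import *
import sys
s=sensors.get_state();print(s['position'],s['tcp_rot'],s['joint_pos'].round(1))
im,k=snap('wrist',sys.argv[1]); hsv=cv2.cvtColor(im,cv2.COLOR_RGB2HSV)
m=(((hsv[...,0]<8)|(hsv[...,0]>172))&(hsv[...,1]>150)&(hsv[...,2]>60)).astype(np.uint8)
n,L,S,C=cv2.connectedComponentsWithStats(m); print(S[1:][S[1:,4]>100])
ax=np.array([.5077,-.0473])
print('axis top px',px(k,[*ax,.11]))
for t in (-.35,-.2,0):
    b=np.radians(180-3.55)+t; d=np.array([np.cos(b),np.sin(b)])
    print(t,px(k,[*(ax+.021*d),.11]),px(k,[*(ax-.021*d),.11]),px(k,[*(ax+.046*d),.082]))
E
python3 g.py w6
```

```text
[ 0.5085784  -0.04706432  0.17871459] [-1.79999146e+02  2.95672907e-02  1.76628057e+02] [  16.8    7.2  -23.8    0.   -59.  -110.2]
[[ 308  139   38   97 2014]]
axis top px [321.20013687 208.6894674 ]
-0.35 [331.72769132 181.32302043] [311.10705084 234.92651087] [342.27635606 143.08144179]
-0.2 [327.34966594 180.09653331] [315.31558674 236.05035183] [333.49965187 140.54231457]
0 [321.30141618 179.48333544] [321.10331749 236.60948004] [321.34623603 139.26927461]
```

View pics/w6.png

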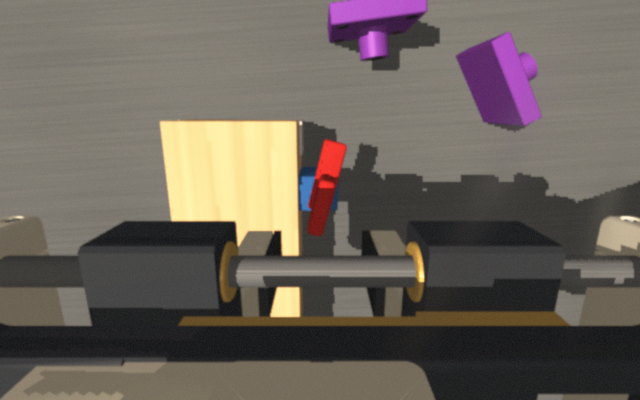

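The clamp's bar is at (321,207), under the tool, with the arm at about -0.25 rad. I'll turn to match and descend.

Emit:
play_rows(motion=[[[-1,0,-10],[0,0,-0.12]],[[-1,0,-30],[0,0,-0.25]],[[-1,0,-50],[0,0,-0.25]],[[-1,0,-70],[0,0,-0.25]],[[-1,0,-84],[0,0,-0.25]],[[-1,0,-89],[0,0,-0.25]],[[-1,0,-89],[0,0,-0.25]]])

```text
clock: 25.3
position: [0.5069, -0.0477, 0.0886]
tcp_rot: [-179.9, -0.1, 162.2]
wrist_force: [-0.1, -0.8, 1.1]
opening: 0.455
grasp_force: 0.0
```

Emit:
play_rows(motion=[[[0,0,0],[0,0,0]],[[0,0,0],[0,0,0]],[[0,0,0],[0,0,0]],[[0,0,0],[0,0,0]],[[0,0,0],[0,0,0]],[[0,0,0],[0,0,0]]], fingers=0)

```text
clock: 25.9
position: [0.5074, -0.0469, 0.09]
tcp_rot: [180.0, 0.0, 162.3]
wrist_force: [-0.8, 0.0, 4.7]
opening: 0.129
grasp_force: 30.0
```

Emit:
play_rows(motion=[[[0,0,0],[0,0,0.08]],[[0,0,0],[0,0,0.18]],[[0,0,0],[0,0,0.28]],[[0,0,0],[0,0,0.38]],[[0,0,0],[0,0,0.48]],[[0,0,0],[0,0,0.58]],[[0,0,0],[0,0,0.68]],[[0,0,0],[0,0,0.78]],[[0,0,0],[0,0,0.88]],[[0,0,0],[0,0,0.9]]])

```text
clock: 26.9
position: [0.5075, -0.0483, 0.09]
tcp_rot: [-179.9, -0.0, -145.9]
wrist_force: [2.3, -8.9, 1.4]
opening: 0.135
grasp_force: 30.0
```

Emit:
play_rows(motion=[[[0,0,0],[0,0,0.1]],[[0,0,0],[0,0,0.2]],[[0,0,0],[0,0,0.3]],[[0,0,0],[0,0,0.4]],[[0,0,0],[0,0,0.5]],[[0,0,0],[0,0,0.6]],[[0,0,0],[0,0,0.7]],[[0,0,0],[0,0,0.8]],[[0,0,0],[0,0,0.88]],[[0,0,0],[0,0,0.88]]])

```text
clock: 27.9
position: [0.5087, -0.0489, 0.0901]
tcp_rot: [-179.9, -0.1, -95.5]
wrist_force: [8.7, -15.1, -4.2]
opening: 0.138
grasp_force: 30.0
```

```bash
python3 - <<'E'
from h import *
s=sensors.get_state();print(s['position'],s['tcp_rot'],s['wrist_force'],s['ft_torque'],s['opening'])
E
```

```text
[ 0.5086967  -0.04892178  0.09007488] [-1.79850496e+02 -1.38016124e-01 -9.55283157e+01] [  8.66790323 -15.13579399  -4.21425863] [-5.58121175 -2.78584743  0.06109295] 0.13772078078107866
```

Emit:
play_rows(motion=[[[0.5,-1,0],[0,0,0.02]],[[0.5,-1,0],[0,0,0.04]],[[0.5,-1,0],[0,0,0.06]],[[0.5,-1,0],[0,0,0.06]]])

```text
clock: 28.3
position: [0.5088, -0.049, 0.0901]
tcp_rot: [-179.9, -0.1, -92.3]
wrist_force: [6.2, -9.5, -1.2]
opening: 0.136
grasp_force: 30.4
```

```bash
python3 - <<'E'
from h import *
s=sensors.get_state();print(s['position'],s['tcp_rot'],s['wrist_force'],s['ft_torque'],s['opening'])
E
```

```text
[ 0.50877742 -0.04904794  0.09006951] [-1.79883174e+02 -6.43031768e-02 -9.22865793e+01] [ 6.17565881 -9.5070786  -1.22290642] [-3.19756144 -1.68973865 -0.57110804] 0.13631580782793493
```

The torque has risen to 0.57 N m, so the clamp is at its stop. Release, retreat and inspect.

Emit:
play_rows(motion=[[[0,0,0],[0,0,0]],[[0,0,0],[0,0,0]],[[0,0,0],[0,0,0]],[[0,0,0],[0,0,0]],[[0,0,0],[0,0,0]],[[0,0,30],[0,0,0]],[[0,0,70],[0,0,0]],[[0,0,110],[0,0,0]],[[0,0,150],[0,0,0]],[[0,0,160],[0,0,0]]], fingers=40)

```text
clock: 29.3
position: [0.5096, -0.0478, 0.2545]
tcp_rot: [-179.6, 0.1, -92.2]
wrist_force: [-0.0, 0.7, -0.4]
opening: 0.458
grasp_force: 0.0
```

Emit:
play_rows(motion=[[[0,50,0],[0,0,0]],[[-20,100,0],[0,0,0]],[[-40,150,0],[0,0,0]],[[-60,200,0],[0,0,0]],[[-80,250,0],[0,0,0]],[[-100,300,0],[0,0,0]],[[-120,350,0],[0,0,0]],[[-140,390,0],[0,0,0]],[[-140,400,0],[0,0,0]],[[-140,400,0],[0,0,0]]])

```text
clock: 30.3
position: [0.3662, 0.355, 0.2488]
tcp_rot: [180.0, -0.0, -92.1]
wrist_force: [0.3, -0.6, -0.2]
opening: 0.453
grasp_force: 0.0
```

```bash
python3 - <<'E'
from h import *
im,k=snap('top'); im2,k2=snap('side')
a=cv2.resize(im[80:310,200:520,::-1],(800,575)); cv2.imwrite('pics/fin.png',np.hstack([cv2.resize(im[130:270,330:430,::-1],(400,560)),cv2.resize(im2[140:250,250:400,::-1],(400,293)) if 0 else cv2.resize(im2[120:280,240:354+40,::-1],(400,560))]))
hsv=cv2.cvtColor(im,cv2.COLOR_RGB2HSV)
m=((hsv[...,0]>8)&(hsv[...,0]<30)&(hsv[...,1]>60)&(hsv[...,2]>90)).astype(np.uint8); m[:,:330]=0;m[:,425:]=0;m[:130]=0;m[275:]=0
c,_=cv2.findContours(cv2.morphologyEx(m,cv2.MORPH_CLOSE,np.ones((9,9))),0,2);c=max(c,key=cv2.contourArea);m=cv2.drawContours(m*0,[c],-1,1,-1)
print(cv2.contourArea(c),fit([(k,m)],[LID[1]],flat(.057),[.58,-.127,-3.7]))
E
```

```text
6011.0 (array([ 0.57729666, -0.12904941, -4.15837427]), np.float64(0.025573454292076404))
```

View pics/fin.png

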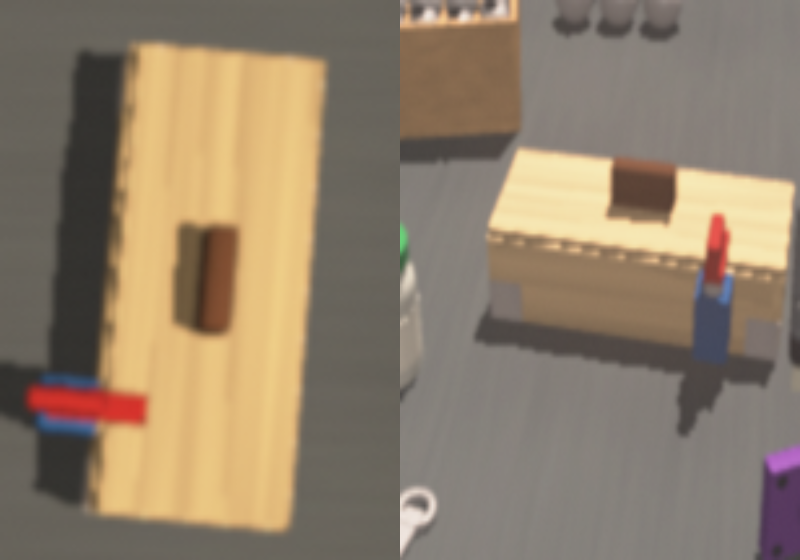

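The lid looks home and the clamp is over it. I'll check the clamp's angle numerically.

```bash
python3 - <<'E'
from h import *
CL=[cube(-21,21,-6,6,82,110),cube(-46,6,-7,7,74,82)]
V=[]
for c,(x0,y0,x1,y1) in(('top',(330,215,375,255)),('side',(340,160,400,230))):
    im,k=snap(c); hsv=cv2.cvtColor(im,cv2.COLOR_RGB2HSV)
    m=(((hsv[...,0]<8)|(hsv[...,0]>172))&(hsv[...,1]>130)&(hsv[...,2]>60)); q=np.zeros_like(m);q[y0:y1,x0:x1]=m[y0:y1,x0:x1]; print(c,q.sum()); V.append((k,q))
for v in([V[0]],V):
  print([np.round(t,4) for t in fit(v,CL,flat(0),[.508,-.048,86.4])])   # expect 90-3.55..-4.1 at stop
im,k=snap('top'); hsv=cv2.cvtColor(im,cv2.COLOR_RGB2HSV)
E
```

```text
top 217
side 127
[array([ 5.08800e-01, -4.78000e-02,  8.54733e+01]), np.float64(0.0043)]
[array([ 5.07700e-01, -4.91000e-02,  8.76409e+01]), np.float64(0.0602)]
```

```bash
python3 -c "
from h import *
print(order.close_job())"
```

```text
the job is handed in; nothing more can be done
None
```

I tipped both covers that were present flat and packed them hub up in the box, put the lid fully home, swung the clamp over it to its stop and handed the job in; I didn't touch the jar, the wrench or the purple look-alikes.

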